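Fish a dropped washer out from under the bench shelf

TASK

A big washer has rolled to the back under the low plank shelf on the workbench. Take the steel pull bar by its upright heel, slide its hooked end in over the washer until you feel the back rail, let the lip down onto the bench and draw the washer right out in front of the shelf, leaning only lightly on shelf, rail and bench. Then put the washer in the open steel tray with the bolts and leave the pull bar lying on the bench in front of the shelf, the tray and everything else where they were.

Things in the scene. Friction and masses are not known exactly. Their poses are not given: they have to be found in the camera images.
- bench: the workbench, a flat sheet top at z = 0. While fishing under the shelf, press the pull bar on it with no more than 25 N
- shelf: low plank shelf fixed on the bench. Origin: on the bench under the plank's middle; x points from the open front to the back, y along its length. Plank 150 mm deep (x -75 to +75), 260 mm long, 18 mm thick, underside 40 mm above the bench. 18 mm end boards leave y -112 to +112 clear inside. Push on any part of it with no more than 25 N
- shelf_front (a point): point on the bench below the middle of the plank's front edge (shelf x = -75 mm), axes as the shelf's. The front is open over its length. On the plank, 50 mm or more back from this edge, stand a drawer cabinet (top 164 mm above the bench) and two jars (top 125 mm)
- shelf_back (a point): point on the bench below the middle of the back rail's front face (shelf x = +52 mm), axes as the shelf's. The rail, a fixed wooden strip 36 mm high, runs parallel to shelf y and closes the back under the plank; it is part of the shelf. The washer's rim lies 7 to 16 mm in front of it: just room for the pull bar's lip
- washer_center (a point): centre of the dropped washer, half-way up: plain steel ring lying flat on the bench under the shelf, 42 mm outside diameter, 21 mm hole, 5 mm thick, 30 to 55 g
- pullbar_grip (a point): where the adjustable steel pull bar is gripped: middle of its upright heel block, 42 mm above the heel's sole. The heel is 20 mm thick along the bar (24 mm at its cap, top 6 mm), 46 mm wide, 66 mm high. x points along the bar towards the lip, y across, z up. Loose, 0.4 to 0.6 kg
- pullbar_sole (a point): middle of the heel's sole, on the bench as the bar lies; axes as pullbar_grip. A level strap 36 mm wide (12 to 16 mm above sole level) runs through the heel, clamped by a thumbscrew. At its far end a lip, 4 mm thick, 36 mm wide, is turned down to sole level. The lip's outer face stands 210 to 260 mm from the heel's middle: as last clamped, unmeasured. It holds well above 25 N. Its tail ends 30 to 80 mm behind the heel's middle
- tray_in (a point): centre of the inner floor of the open parts tray: thin steel, loose, 0.35 kg, outside 150 mm along its x by 130 mm along its y, rim 30 mm above the bench, walls and floor 3 mm. Two bolts (63 mm long, lying along x, 19 mm thick) lie in it about 45 mm to either side of the centre in y; the middle is free
- tape_center (a point): centre of a roll of tape, 100 mm diameter, 48 mm high, lying flat: leave alone
- screwdriver: screwdriver lying on the bench: leave alone
- hammer: hammer lying on the bench: leave alone
- glue: upright glue bottle, 160 mm high: leave alone
Mind the look-alikes: they are no part of the job. Leave any green look-alike of the part that bears tray_in alone.

How it is judged:
By the outcome, as a careful person would: the job done as asked, in the order asked, and still so for the second after the job is handed in, with the robot touching nothing.
It also fails if it takes over 72 s, if anything falls off the work surface, if the arm or the gripper's body presses on something with over 40 N, if the wrist force passes 120 N, or if a joint passes its speed limit or range.

ROBOT

A 6-joint arm with a two-finger parallel gripper is mounted at the origin on the work surface. World frame = base frame: x ahead of the robot, y to its left, z up, the work surface at z = 0. Lengths are in mm, angles in rad, forces in N, time in s.
With the tool pointing down it reaches from about 300 to 825 mm from the base axis. Payload 5.4 kg.
Tool frame: the origin (TCP) lies midway between the tips of the shut fingers; the grasp point (between the pads) lies 19 mm behind it; z points along the fingers, y is the direction in which the jaws open and shut (so a half turn about z gives the same grasp; the last joint's range is limited). The gripper opens to 92 mm and grips with 3 to 60 N. Pads are 20 mm wide; open, the fingers measure 128 mm over their backs; the gripper's body (75 mm by 189 mm) begins 69 mm behind the grasp point.
Start: joints at [1.099, 0.158, 1.597, -0, 1.386, -0.21], TCP at [148.832, 555.387, 214.601] pointing down, gripper open.
Joint ranges: [-2.91, 2.91], [-0.94, 2.29], [0.18, 2.7], [-1.29, 4.43], [0.17, 2.64], [-3, 3]. Speed limits (rad/s): [2.57, 2.57, 3.14, 3.14, 3.14, 3.14].

INTERFACE

Orientations are given as a rotation vector (axis times angle).
In Python, from rig import * gives the robot as it stands. The module is installed in compiled form; this text tells all that it offers.
- The arm moves only by the shell command python3 -m crank 'ROWS' [FORCE]. ROWS is JSON, a list of rows, each an object with "angular": the turn, a rotation vector about the tool's x, y, z in rad, a list of three; "offset": the shift along the tool's x, y, z in m, a list of three; "fingers": the finger opening in m, from 0 to 0.0919. A call has 1 to 20 rows; each row shifts and turns the commanded pose from where the row before left it, along the tool's axes as they then stand; what a row does not reach is not made up. A row lasts 1/8 s, in which the tool goes at most 62.5 mm and 10.7 degrees, less where a joint would pass 70% of its speed; a pose out of reach is approached as far as the arm can. A call with a gripper value outside its range is refused whole. The fingers move at their own pace and stop on an object; FORCE is the grip in N (left out, the last holds). Time passes only in rows, so rows that do not move let the fingers close. It gives the time, the measured TCP pose, the force and the opening at its end, in the units of the state.
- get_state(): the state, without advancing time (a new reading comes with each control period).
- grab_frame(name): name is "scene" or "top" or "wrist"; returns the picture (384x512x3 uint8, blue, green, red); there is no depth.
- camera_model(name): a dict with "fx", "fy", "cx", "cy" (pixels), "camera_from_world" (4x4, takes a point from world to camera coordinates). Camera axes: x right, y down, z forward; pixel columns grow to the right and rows downward; lengths in mm; the calibration is good to about 2 mm. A picture is of the moment at which its call begins: read the wrist's pose just before it. camera_model takes no time and is no camera call; for the wrist camera it gives the pose at the moment of the call.
- close_job(): hands the job in, once; it reports no verdict.
The state is a dict: "time_s": time; "joint_pos": joint angles; "qd": joint speeds; "joint_efforts": joint torques, N m; "tool_pos": TCP position; "ee_rot": TCP orientation; "wrist_force": force on the tool from outside, world axes, zero at the start; "moment": the same for the moment, N m; "opening": finger opening in mm.
Only numpy, scipy, OpenCV 4.12 (cv2) and the standard library are available. Lean on these libraries where they do the work, as an engineer would, in place of code of your own. Each camera call takes 0.05 s, during which the arm holds its last target.

## Working session

There is one attempt and no reset: what is moved stays moved. The work goes in short steps, Python scripts to look and compute and a shell command to move; the robot and the scene stay as the last step left them, time stands still between calls to the robot, and variables do not carry over. Pictures are saved under pics/ and viewed, and the job is handed in when it is done.

```bash
mkdir -p pics
cat > h.py <<'E'
from rig import *
import numpy as np, cv2
from scipy.spatial.transform import Rotation as R
def ray(m,u,v,z):
    T=np.array(m["camera_from_world"]);Rc=T[:3,:3];t=T[:3,3]
    c=-Rc.T@t; d=Rc.T@np.array([(u-m["cx"])/m["fx"],(v-m["cy"])/m["fy"],1.])
    return c+d*(z-c[2])/d[2]
def proj(m,p):
    T=np.array(m["camera_from_world"]);q=T[:3,:3]@np.array(p,float)+T[:3,3]
    return np.array([m["fx"]*q[0]/q[2]+m["cx"],m["fy"]*q[1]/q[2]+m["cy"]])
E
python3 - <<'E'
from h import *
s=get_state();print({k:np.round(v,3) for k,v in s.items()})
for n in ["scene","top","wrist"]:
    m=camera_model(n);f=grab_frame(n);cv2.imwrite(f"pics/{n}0.png",f)
    T=np.array(m["camera_from_world"]);print(n,m["fx"],m["cx"],m["cy"],np.round(-T[:3,:3].T@T[:3,3]),np.round(T[:3,:3],2).tolist())
E
```

```text
{'time_s': np.float64(0.0), 'joint_pos': array([ 1.099,  0.159,  1.598,  0.   ,  1.386, -0.21 ]), 'qd': array([-0.   , -0.001,  0.   , -0.   ,  0.001,  0.001]), 'joint_efforts': array([ 0.0000e+00, -3.8557e+01, -3.2211e+01,  7.0000e-02,  3.8000e-02,
       -0.0000e+00]), 'tool_pos': array([148.535, 554.841, 213.639]), 'ee_rot': array([-4.100e-01, -3.114e+00,  3.000e-03]), 'wrist_force': array([ 1.164, -0.352,  0.038]), 'moment': array([-0.013, -0.029,  0.009]), 'opening': np.float64(91.904)}
scene 395.3553079065408 254.27909034430655 190.39461670204113 [ 916. -217. 1048.] [[0.45, 0.89, 0.01], [0.82, -0.41, -0.4], [-0.36, 0.19, -0.92]]
top 357.9865716544022 255.40204470560704 193.46991210674204 [ 303.   21. 1101.] [[0.02, -1.0, 0.02], [-0.98, -0.02, -0.19], [0.19, -0.02, -0.98]]
wrist 273.89357917835184 255.50957940072269 189.15830743040252 [ 79. 573. 383.] [[0.26, 0.97, -0.0], [0.94, -0.25, 0.25], [0.24, -0.07, -0.97]]
```

View pics/scene0.png

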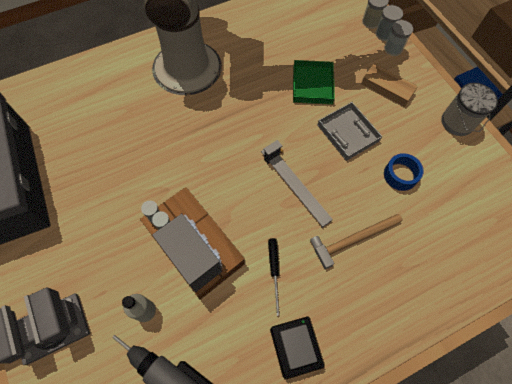

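View pics/top0.png

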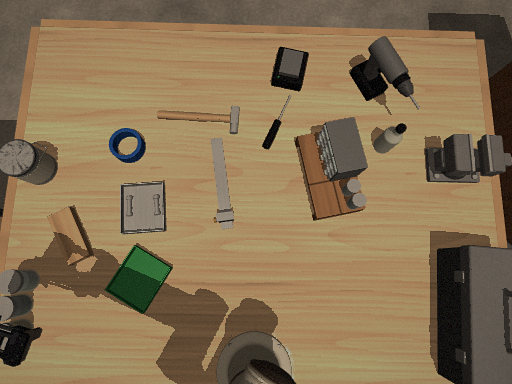

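View pics/wrist0.png

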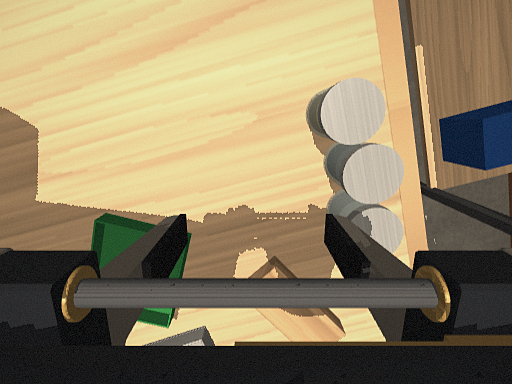

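The top view shows the steel tray (143,207), the green look-alike (139,278), the pull bar (heel 225,215; lip end 216,140), and the shelf (332,170) with its open front facing left (+y). Enlarging next.

Run:
```python
from h import *
f=cv2.imread("pics/top0.png");s=cv2.imread("pics/scene0.png")
cv2.imwrite("pics/c1.png",cv2.resize(f[110:250,190:380],None,fx=4,fy=4,interpolation=2))
cv2.imwrite("pics/c2.png",cv2.resize(f[110:320,90:260],None,fx=2.8,fy=2.8,interpolation=2))
cv2.imwrite("pics/c3.png",cv2.resize(s[130:310,130:340],None,fx=3.3,fy=3.3,interpolation=2))
```

```text
(no output)
```

View pics/c1.png

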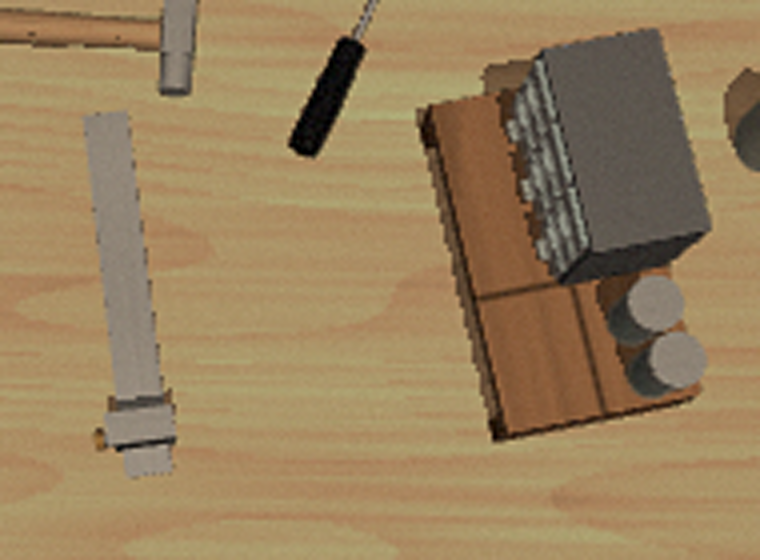

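View pics/c2.png

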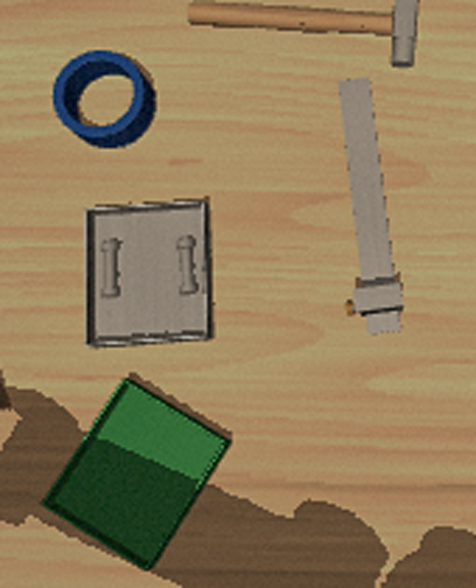

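View pics/c3.png

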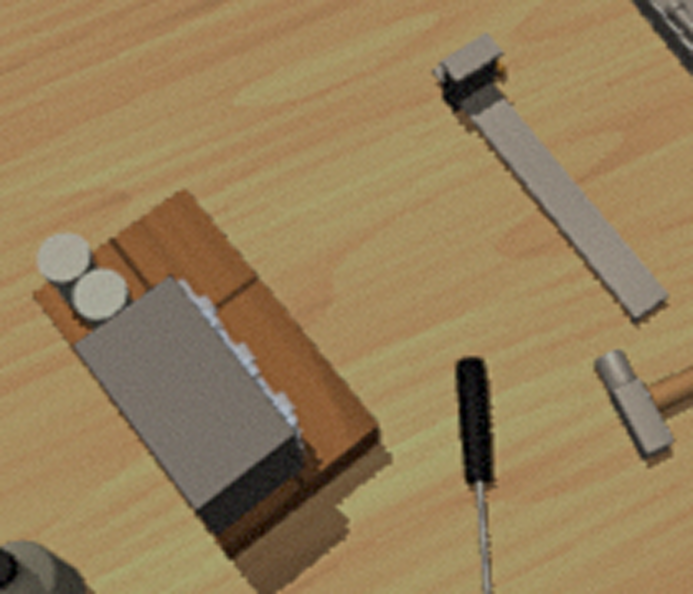

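Run:
```python
from h import *
m=camera_model("top")
def c1(u,v,z): return ray(m,190+(u-1.5)/4,110+(v-1.5)/4,z)
def c2(u,v,z): return ray(m,90+u/2.8,110+v/2.8,z)
ms=camera_model("scene")
def c3(u,v,z): return ray(ms,130+u/3.3,130+v/3.3,z)
np.set_printoptions(precision=1,suppress=True)
print("plank front top corners",c1(431,107,58),c1(503,437,58),"bottom",c1(418,110,40),c1(492,440,40),"br",c1(699,395,58))
print("scene plank near-front corner (r)",c3(378,430,58),"(top)",c3(185,190,58),c3(35,295,58), c3(222,545,58))
print("lip end",c1(83,115,16),c1(129,111,16),"strap near heel",c1(116,397,16),c1(161,393,16),"tail",c1(128,478,16),c1(172,472,16))
print("heel cap",c1(107,406,66),c1(173,398,66),c1(175,439,66),c1(107,447,66))
print("scene lip",c3(636,320,16),c3(666,300,16),"cap",c3(440,72,66),c3(488,35,66),c3(503,50,66),c3(452,85,66))
print("tray rim",c2(88,210,30),c2(207,200,30),c2(213,338,30),c2(92,346,30))
print("screwdriver",c1(300,150,10), c1(350,45,10),"hammer",c1(175,90,20),c1(160,50,20))
```

```text
plank front top corners [ 683.9 -120.3   58. ] [ 430.7 -172.4   58. ] bottom [ 687.8 -112.6   40. ] [ 430.5 -167.5   40. ] br [ 465.  -318.4   58. ]
scene plank near-front corner (r) [ 693.5 -121.8   58. ] (top) [ 440.7 -176.7   58. ] [ 472.9 -319.7   58. ] [ 719.7 -263.3   58. ]
lip end [685.5 150.6  16. ] [689.7 114.4  16. ] strap near heel [460.3 116.   16. ] [464.2  81.7  16. ] tail [398.7 104.6  16. ] [403.9  71.5  16. ]
heel cap [446.4 117.9  66. ] [453.3  70.1  66. ] [423.3  67.7  66. ] [416.4 116.7  66. ]
scene lip [696.2 115.2  16. ] [692.2 146.8  16. ] cap [438.6  61.9  66. ] [424.3 116.2  66. ] [443.4 120.9  66. ] [454.5  65.4  66. ]
tray rim [525.2 412.3  30. ] [539.3 284.5  30. ] [389.4 268.2  30. ] [378.4 395.1  30. ]
screwdriver [662.8 -22.2  10. ] [752.4 -61.4  10. ] hammer [706.7  78.2  20. ] [740.   91.2  20. ]
```

```bash
cat >> h.py <<'E'
from scipy.linalg import logm,expm
def pose():
    s=get_state();T=np.eye(4);T[:3,:3]=R.from_rotvec(s["ee_rot"]).as_matrix();T[:3,3]=s["tool_pos"];return T
def target(p,zdir,xdir):
    z=np.array(zdir,float);z/=np.linalg.norm(z);x=np.array(xdir,float);x-=z*(x@z);x/=np.linalg.norm(x)
    T=np.eye(4);T[:3,:3]=np.c_[x,np.cross(z,x),z];T[:3,3]=p;return T
def d2(deg): a=np.radians(deg);return np.array([np.cos(a),np.sin(a),0])
def plan(T1,n,T0=None):
    T0=pose() if T0 is None else T0
    D=np.linalg.inv(T0)@T1
    L=np.real(logm(D))/n;d=expm(L)
    print("n",n,"angular",np.round(R.from_matrix(d[:3,:3]).as_rotvec(),4),"offset m",np.round(d[:3,3]/1000,5))
    return T1
def st():
    s=get_state();T=pose();print("t%.2f"%s["time_s"],"tcp",np.round(s["tool_pos"],1),"zdir",np.round(T[:3,2],3),"xang %.1f"%np.degrees(np.arctan2(T[1,0],T[0,0])),"F",np.round(s["wrist_force"],1),"M",np.round(s["moment"],2),"op %.1f"%s["opening"],"q",np.round(s["joint_pos"],2))
E
python3 - <<'E'
from h import *
st()
A=target([530,50,300],[0,0,-1],d2(101.6))
plan(A,14)
f=-78.4;p=np.radians(20)
fw=d2(f)
B=target([553,-101,118],fw*np.cos(p)+np.array([0,0,-np.sin(p)]),-fw*np.sin(p)+np.array([0,0,-np.cos(p)]))
plan(B,10,A)
E
```

```text
t0.15 tcp [148.6 555.  213.9] zdir [-0.001 -0.001 -1.   ] xang 165.0 F [-0.4 -0.3 -0.2] M [-0.01  0.01  0.01] op 91.8 q [ 1.1   0.16  1.6  -0.    1.39 -0.21]
n 14 angular [-0.0001  0.      0.079 ] offset m [-0.04706 -0.00704 -0.00615]
n 10 angular [-0.     -0.1222 -0.    ] offset m [-0.00372 -0.00078  0.025  ]
```

```bash
python3 -m crank '[{"angular":[0,0,0.079],"offset":[-0.047,-0.007,-0.006],"fingers":0.0919},{"angular":[0,0,0.079],"offset":[-0.047,-0.007,-0.006],"fingers":0.0919},{"angular":[0,0,0.079],"offset":[-0.047,-0.007,-0.006],"fingers":0.0919},{"angular":[0,0,0.079],"offset":[-0.047,-0.007,-0.006],"fingers":0.0919},{"angular":[0,0,0.079],"offset":[-0.047,-0.007,-0.006],"fingers":0.0919},{"angular":[0,0,0.079],"offset":[-0.047,-0.007,-0.006],"fingers":0.0919},{"angular":[0,0,0.079],"offset":[-0.047,-0.007,-0.006],"fingers":0.0919},{"angular":[0,0,0.079],"offset":[-0.047,-0.007,-0.006],"fingers":0.0919},{"angular":[0,0,0.079],"offset":[-0.047,-0.007,-0.006],"fingers":0.0919},{"angular":[0,0,0.079],"offset":[-0.047,-0.007,-0.006],"fingers":0.0919},{"angular":[0,0,0.079],"offset":[-0.047,-0.007,-0.006],"fingers":0.0919},{"angular":[0,0,0.079],"offset":[-0.047,-0.007,-0.006],"fingers":0.0919},{"angular":[0,0,0.079],"offset":[-0.047,-0.007,-0.006],"fingers":0.0919},{"angular":[0,0,0.079],"offset":[-0.047,-0.007,-0.006],"fingers":0.0919},{"angular":[0,-0.1222,0],"offset":[0,0,0],"fingers":0.0919},{"angular":[0,-0.1222,0],"offset":[0,0,0],"fingers":0.0919}]'; python3 -c "
from h import *
st()"
```

```text
time_s: 2.15
tool_pos: [530.4, 49.6, 298.8]
ee_rot: [1.862, 2.276, -0.231]
wrist_force: [-0.6, 0.9, -0.1]
opening: 91.7
t2.15 tcp [530.4  49.6 298.8] zdir [ 0.049 -0.241 -0.969] xang 101.4 F [-0.6  0.9 -0.1] M [ 0.09  0.06 -0.03] op 91.7 q [ 0.01  0.    1.62 -0.24  1.48 -0.17]
```

```bash
python3 -c "
from h import *
st()
p=np.radians(29);fw=d2(-78.4)
B=target([550,-85,92],fw*np.cos(p)+np.array([0,0,-np.sin(p)]),-fw*np.sin(p)+np.array([0,0,-np.cos(p)]))
plan(B,9)"
```

```text
t2.15 tcp [530.4  49.6 298.8] zdir [ 0.049 -0.241 -0.969] xang 101.4 F [-0.6  0.9 -0.1] M [ 0.09  0.06 -0.03] op 91.7 q [ 0.01  0.    1.62 -0.24  1.48 -0.17]
n 9 angular [-0.0001 -0.0907 -0.0003] offset m [ 0.00084 -0.00087  0.02824]
```

```bash
python3 -m crank '[{"angular":[0,-0.0907,0],"offset":[0.0008,-0.0009,0.0282],"fingers":0.0919},{"angular":[0,-0.0907,0],"offset":[0.0008,-0.0009,0.0282],"fingers":0.0919},{"angular":[0,-0.0907,0],"offset":[0.0008,-0.0009,0.0282],"fingers":0.0919},{"angular":[0,-0.0907,0],"offset":[0.0008,-0.0009,0.0282],"fingers":0.0919},{"angular":[0,-0.0907,0],"offset":[0.0008,-0.0009,0.0282],"fingers":0.0919},{"angular":[0,-0.0907,0],"offset":[0.0008,-0.0009,0.0282],"fingers":0.0919},{"angular":[0,-0.0907,0],"offset":[0.0008,-0.0009,0.0282],"fingers":0.0919},{"angular":[0,-0.0907,0],"offset":[0.0008,-0.0009,0.0282],"fingers":0.0919},{"angular":[0,-0.0907,0],"offset":[0.0008,-0.0009,0.0282],"fingers":0.0919},{"angular":[0,0,0],"offset":[0,0,0],"fingers":0.0919},{"angular":[0,0,0],"offset":[0,0,0],"fingers":0.0919}]'; python3 -c "
from h import *
st()
m=camera_model('wrist');f=grab_frame('wrist');cv2.imwrite('pics/w1.png',f);np.savez('w1.npz',**m)
T=np.array(m['camera_from_world']);print(np.round(-T[:3,:3].T@T[:3,3]),np.round(T[:3,:3],2).tolist())
cv2.imwrite('pics/w1r.png',cv2.resize(cv2.rotate(f,cv2.ROTATE_180)[150:384],None,fx=1.5,fy=1.5))
"
```

```text
time_s: 3.52
tool_pos: [550.1, -82.2, 92.8]
ee_rot: [1.385, 1.698, -0.81]
wrist_force: [1.3, 0.3, 0.6]
opening: 92.1
t3.52 tcp [550.1 -82.2  92.8] zdir [ 0.177 -0.854 -0.489] xang 101.5 F [1.3 0.3 0.6] M [0.43 0.09 0.03] op 92.1 q [ 0.14  0.46  1.87 -1.22  1.19  0.68]
[512.  97. 114.] [[0.98, 0.2, 0.0], [0.05, -0.25, 0.97], [0.2, -0.95, -0.25]]
```

View pics/w1r.png

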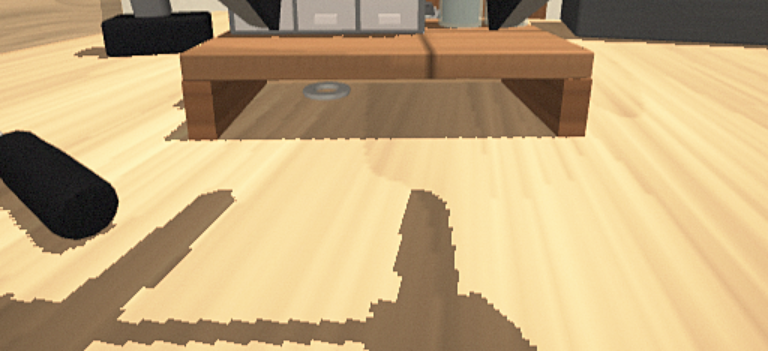

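The rotated view shows the washer (326,91) under the plank, and the end boards' front feet at (186–216,139) and (560–588,135). Enlarging that part to measure.

```bash
python3 -c "
from h import *
f=cv2.rotate(cv2.imread('pics/w1.png'),cv2.ROTATE_180)
cv2.imwrite('pics/w1c.png',cv2.resize(f[170:250,110:410],None,fx=2.66,fy=5,interpolation=2))
cv2.imwrite('pics/w1d.png',cv2.resize(f[195:225,190:250],None,fx=10,fy=10,interpolation=2))
"
```

```text
(no output)
```

View pics/w1c.png

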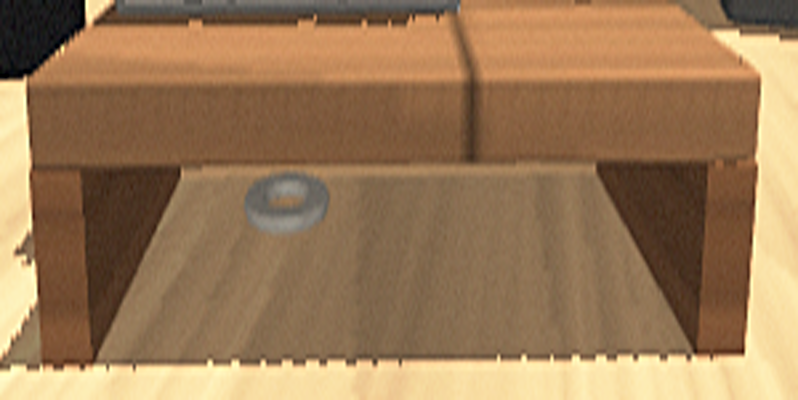

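View pics/w1d.png

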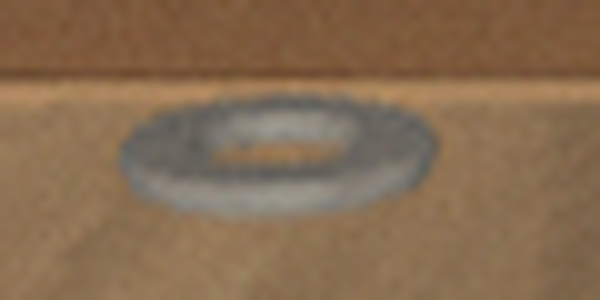

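```bash
python3 -c "
from h import *
m=dict(np.load('w1.npz'));np.set_printoptions(precision=1,suppress=True)
def rr(u,v,z): return ray(m,511-u,383-v,z)
def c(u,v,z): return rr(110+u/2.66-.5,170+v/5-.5,z)
w=rr(190+27.85-.5,195+13.6-.5,5)
w2=rr(190+27.85-.5,195+21.3-.5,0)
print('washer',w,'near rim',w2)
L=c(28,85,58);Rr=c(758,80,58);Lb=c(33,165,40);Rb=c(758,160,40)
li=c(95,361,0);ri=c(697,354,0)
print(L,Rr,Lb,Rb,li,ri)
for a,b in ((L,Rr),(Lb,Rb),(li,ri)):
  d=(a-b)[:2];print('len',np.linalg.norm(d),'ang',np.degrees(np.arctan2(d[1],d[0])),'mid',(a+b)/2)
f=(li+ri)/2; y=(li-ri);y/=np.linalg.norm(y);x=np.array([y[1],-y[0],0])
for q in (w,w2): print('washer shelf x rel front',(q-f)@x,'y',(q-f)@y)
"
```

```text
washer [ 629.7 -227.3    5. ] near rim [ 624.5 -211.9    0. ]
[ 678.6 -112.1   58. ] [ 437.6 -165.6   58. ] [ 686.1 -121.3   40. ] [ 432.6 -176.8   40. ] [ 668.3 -124.5    0. ] [ 450.  -172.7   -0. ]
len 246.8602665635855 ang 12.506600489887058 mid [ 558.1 -138.8   58. ]
len 259.5487025075019 ang 12.338728701871885 mid [ 559.3 -149.    40. ]
len 223.5590496194904 ang 12.45362152991134 mid [ 559.1 -148.6   -0. ]
washer shelf x rel front 91.99684543187843 y 51.956532865656605
washer shelf x rel front 75.91424045446121 y 50.19987447574254
```

```bash
python3 -c "
from h import *
st()
plan(target([437,92,190],[0,0,-1],d2(98.6)),10)"
```

```text
t3.58 tcp [550.6 -82.1  93.4] zdir [ 0.177 -0.854 -0.489] xang 101.3 F [ 0.6 -0.6  0.2] M [ 0.35  0.09 -0.03] op 91.5 q [ 0.14  0.46  1.87 -1.22  1.19  0.68]
n 10 angular [0.0031 0.106  0.0047] offset m [ 0.01116 -0.00797 -0.01954]
```

```bash
python3 -m crank '[{"angular":[0.003,0.106,0.0047],"offset":[0.0112,-0.008,-0.0195],"fingers":0.0919},{"angular":[0.003,0.106,0.0047],"offset":[0.0112,-0.008,-0.0195],"fingers":0.0919},{"angular":[0.003,0.106,0.0047],"offset":[0.0112,-0.008,-0.0195],"fingers":0.0919},{"angular":[0.003,0.106,0.0047],"offset":[0.0112,-0.008,-0.0195],"fingers":0.0919},{"angular":[0.003,0.106,0.0047],"offset":[0.0112,-0.008,-0.0195],"fingers":0.0919},{"angular":[0.003,0.106,0.0047],"offset":[0.0112,-0.008,-0.0195],"fingers":0.0919},{"angular":[0.003,0.106,0.0047],"offset":[0.0112,-0.008,-0.0195],"fingers":0.0919},{"angular":[0.003,0.106,0.0047],"offset":[0.0112,-0.008,-0.0195],"fingers":0.0919},{"angular":[0.003,0.106,0.0047],"offset":[0.0112,-0.008,-0.0195],"fingers":0.0919},{"angular":[0.003,0.106,0.0047],"offset":[0.0112,-0.008,-0.0195],"fingers":0.0919},{"angular":[0,0,0],"offset":[0,0,0],"fingers":0.0919},{"angular":[0,0,0],"offset":[0,0,0],"fingers":0.0919}]'; python3 -c "
from h import *
st()
m=camera_model('wrist');f=grab_frame('wrist');cv2.imwrite('pics/w2.png',f);np.savez('w2.npz',**m)
cv2.imwrite('pics/w2c.png',cv2.resize(f,None,fx=1.5,fy=1.5))
"
```

```text
time_s: 5.08
tool_pos: [435.9, 91.6, 188.1]
ee_rot: [2.048, 2.381, -0.003]
wrist_force: [-0.3, 0.2, 0.0]
opening: 91.9
t5.08 tcp [435.9  91.6 188.1] zdir [-0.    -0.002 -1.   ] xang 98.6 F [-0.3  0.2  0. ] M [-0.11  0.01 -0.01] op 91.9 q [-0.06 -0.17  1.97 -0.    1.33 -0.21]
```

View pics/w2c.png

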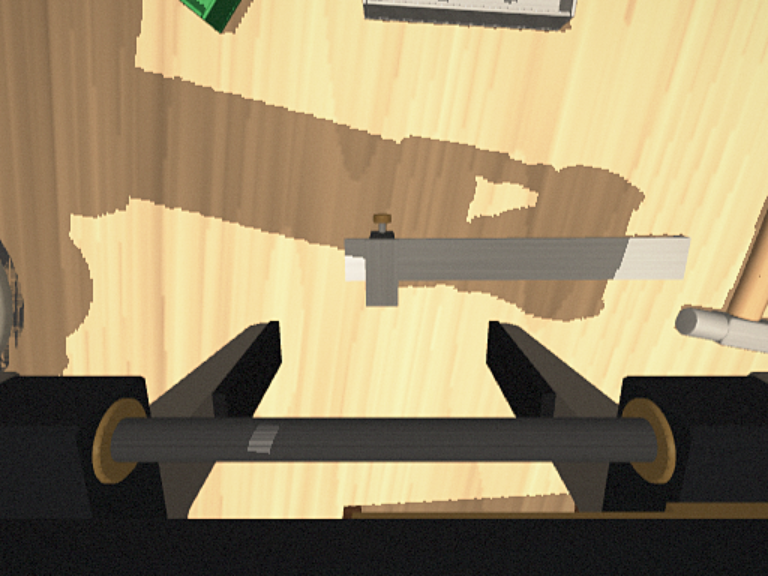

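The wrist view shows the heel cap (366–398, lower edge row 306), the strap's tail at col 345 and its lip end at col 688, with edges at rows 238 and 280.

```bash
python3 -c "
from h import *
m=dict(np.load('w2.npz'));np.set_printoptions(precision=1,suppress=True)
c=lambda u,v,z: ray(m,u/1.5-.3,v/1.5-.3,z)
a,b=c(366.5,306,66),c(398,306,66);print('cap near',a,b,np.linalg.norm(a-b))
e1,e2=c(688,237,16),c(688,279,16);t1,t2=c(345,238,16),c(345,283,16)
print('lip end',e1,e2,'tail',t1,t2)
l=(e1+e2)/2;t=(t1+t2)/2
for p,q in ((e1,c(420,240,16)),(e2,c(420,280,16))): d=p-q;print('ang',np.degrees(np.arctan2(d[1],d[0])))
ang=8.7;u=d2(ang);v=d2(ang+90)
h=(a+b)/2+23*v;print('heel',h,'L',(l-h)@u,'lat',(l-h)@v, 'strap lat (mid)',((c(420,240,16)+c(420,280,16))/2-h)@v,'tail',(t-h)@u)
"
```

```text
cap near [425.1  67.4  66. ] [448.3  70.9  66. ] 23.440612436249904
lip end [681.7 151.2  16. ] [693.8 116.6  16. ] tail [399.2 107.5  16. ] [404.1  69.   16. ]
ang 9.280353261824528
ang 8.866706587575132
heel [433.2  91.9  66. ] L 257.95815219451686 lat 3.021678369138982 strap lat (mid) 1.5577217636780722 tail -31.764350047560733
```

```bash
python3 -m crank '[{"angular":[0,0,-0.007],"offset":[0.0007,-0.0018,0.04],"fingers":0.0919},{"angular":[0,0,0],"offset":[0,0,0.04],"fingers":0.0919},{"angular":[0,0,0],"offset":[0,0,0.04],"fingers":0.0919},{"angular":[0,0,0],"offset":[0,0,0.03],"fingers":0.0919},{"angular":[0,0,0],"offset":[0,0,0.012],"fingers":0.0919},{"angular":[0,0,0],"offset":[0,0,0],"fingers":0.0919}]'; python3 -c "
from h import *
st()"
```

```text
time_s: 5.88
tool_pos: [433.0, 92.2, 25.4]
ee_rot: [-2.038, -2.388, 0.005]
wrist_force: [-0.2, -0.5, 0.5]
opening: 92.3
t5.88 tcp [433.   92.2  25.4] zdir [-0.004 -0.001 -1.   ] xang 99.0 F [-0.2 -0.5  0.5] M [-0.08  0.08 -0.01] op 92.3 q [-0.06  0.07  2.1  -0.    0.97 -0.22]
```

```bash
python3 -m crank '[{"angular":[0,0,0],"offset":[0,0,0.0015],"fingers":0.05},{"angular":[0,0,0],"offset":[0,0,0],"fingers":0.025},{"angular":[0,0,0],"offset":[0,0,0],"fingers":0.01},{"angular":[0,0,0],"offset":[0,0,0],"fingers":0.01},{"angular":[0,0,0],"offset":[0,0,0],"fingers":0.01},{"angular":[0,0,0],"offset":[0,0,0],"fingers":0.01},{"angular":[0,0,0],"offset":[0,0,0],"fingers":0.01}]' 55; python3 -c "
from h import *
st()"
```

```text
time_s: 6.75
tool_pos: [433.5, 91.9, 24.4]
ee_rot: [-2.04, -2.388, 0.003]
wrist_force: [0.1, 0.6, -1.0]
opening: 24.1
t6.75 tcp [433.5  91.9  24.4] zdir [-0.002 -0.001 -1.   ] xang 99.0 F [ 0.1  0.6 -1. ] M [-0.11  0.06 -0.01] op 24.1 q [-0.06  0.08  2.1  -0.    0.96 -0.22]
```

```bash
python3 -m crank '[{"angular":[0,0,0],"offset":[0,0,0],"fingers":0.01},{"angular":[0,0,0],"offset":[0,0,0],"fingers":0.01},{"angular":[0,0,0],"offset":[0,0,0],"fingers":0.01}]'; python3 -c "
from h import *
st()"
```

```text
time_s: 7.12
tool_pos: [433.8, 91.9, 24.5]
ee_rot: [-2.04, -2.388, 0.002]
wrist_force: [1.1, -0.0, -0.4]
opening: 19.8
t7.12 tcp [433.8  91.9  24.5] zdir [-0.001 -0.001 -1.   ] xang 99.0 F [ 1.1 -0.  -0.4] M [-0.03 -0.43 -0.11] op 19.8 q [-0.06  0.08  2.1  -0.    0.96 -0.22]
```

```bash
python3 -m crank '[{"angular":[0,0,0],"offset":[0,0,-0.01],"fingers":0.01},{"angular":[0,0,0],"offset":[0,0,-0.025],"fingers":0.01},{"angular":[0,0,0],"offset":[0,0,-0.03],"fingers":0.01},{"angular":[0,0,0],"offset":[0,0,-0.025],"fingers":0.01},{"angular":[0,0,0],"offset":[0,0,0],"fingers":0.01},{"angular":[0,0,0],"offset":[0,0,0],"fingers":0.01}]'; python3 -c "
from h import *
st()
plan(target([550.3,138.5,114],[0,0,-1],d2(12.2)),18)"
```

```text
time_s: 7.88
tool_pos: [432.3, 92.0, 113.0]
ee_rot: [-2.038, -2.386, 0.006]
wrist_force: [-0.1, 1.1, -6.1]
opening: 19.9
t7.88 tcp [432.3  92.  113. ] zdir [-0.005 -0.001 -1.   ] xang 99.0 F [-0.1  1.1 -6.1] M [-0.11  0.42 -0.  ] op 19.9 q [-0.06 -0.08  2.06 -0.    1.17 -0.22]
n 18 angular [-0.0002  0.0002  0.0842] offset m [ 6.24e-03  4.62e-03 -7.00e-05]
```

```bash
python3 -m crank '[{"angular":[0,0,0.0842],"offset":[0.0062,0.0046,0],"fingers":0.01},{"angular":[0,0,0.0842],"offset":[0.0062,0.0046,0],"fingers":0.01},{"angular":[0,0,0.0842],"offset":[0.0062,0.0046,0],"fingers":0.01},{"angular":[0,0,0.0842],"offset":[0.0062,0.0046,0],"fingers":0.01},{"angular":[0,0,0.0842],"offset":[0.0062,0.0046,0],"fingers":0.01},{"angular":[0,0,0.0842],"offset":[0.0062,0.0046,0],"fingers":0.01},{"angular":[0,0,0.0842],"offset":[0.0062,0.0046,0],"fingers":0.01},{"angular":[0,0,0.0842],"offset":[0.0062,0.0046,0],"fingers":0.01},{"angular":[0,0,0.0842],"offset":[0.0062,0.0046,0],"fingers":0.01},{"angular":[0,0,0.0842],"offset":[0.0062,0.0046,0],"fingers":0.01},{"angular":[0,0,0.0842],"offset":[0.0062,0.0046,0],"fingers":0.01},{"angular":[0,0,0.0842],"offset":[0.0062,0.0046,0],"fingers":0.01},{"angular":[0,0,0.0842],"offset":[0.0062,0.0046,0],"fingers":0.01},{"angular":[0,0,0.0842],"offset":[0.0062,0.0046,0],"fingers":0.01},{"angular":[0,0,0.0842],"offset":[0.0062,0.0046,0],"fingers":0.01},{"angular":[0,0,0.0842],"offset":[0.0062,0.0046,0],"fingers":0.01},{"angular":[0,0,0.0842],"offset":[0.0062,0.0046,0],"fingers":0.01},{"angular":[0,0,0.0842],"offset":[0.0062,0.0046,0],"fingers":0.01},{"angular":[0,0,0],"offset":[0,0,0],"fingers":0.01},{"angular":[0,0,0],"offset":[0,0,0],"fingers":0.01}]'; python3 -c "
from h import *
st()
f=grab_frame('top');cv2.imwrite('pics/t1.png',f);g=grab_frame('scene');cv2.imwrite('pics/s1.png',g)
cv2.imwrite('pics/st1.png',np.vstack([cv2.resize(f[90:250,160:400],None,fx=2,fy=2),cv2.resize(g[130:270,130:370],None,fx=2,fy=2)]))"
```

```text
time_s: 10.38
tool_pos: [550.1, 138.1, 112.9]
ee_rot: [3.124, 0.334, -0.007]
wrist_force: [0.3, -0.4, -3.9]
opening: 19.9
t10.38 tcp [550.1 138.1 112.9] zdir [-0.004 -0.001 -1.   ] xang 12.2 F [ 0.3 -0.4 -3.9] M [ 0.23  0.19 -0.02] op 19.9 q [ 0.03  0.24  1.71 -0.    1.19  1.39]
```

View pics/st1.png

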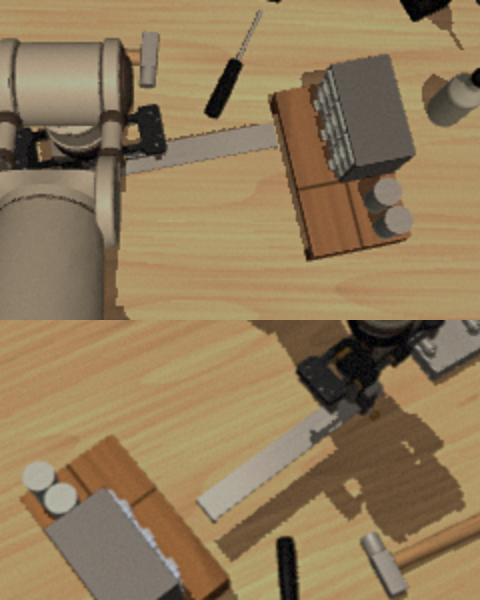

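```bash
python3 -m crank '[{"angular":[0,0,0],"offset":[0,0,0.03],"fingers":0.01},{"angular":[0,0,0],"offset":[0,0,0.03],"fingers":0.01},{"angular":[0,0,0],"offset":[0,0,0.018],"fingers":0.01},{"angular":[0,0,0],"offset":[0,0,0],"fingers":0.01},{"angular":[0,0,0],"offset":[0,0,0],"fingers":0.01}]'; python3 -c "
from h import *
st()
f=grab_frame('top');cv2.imwrite('pics/t2.png',f);g=grab_frame('scene');cv2.imwrite('pics/s2.png',g)
cv2.imwrite('pics/st2.png',np.vstack([cv2.resize(f[120:220,210:350],None,fx=4,fy=3,interpolation=2),cv2.resize(g[170:270,200:340],None,fx=4,fy=3,interpolation=2)]))"
```

```text
time_s: 11.1
tool_pos: [552.1, 138.0, 37.5]
ee_rot: [3.123, 0.333, 0.001]
wrist_force: [0.8, -0.6, -4.5]
opening: 19.5
t11.10 tcp [552.1 138.   37.5] zdir [ 0.    -0.001 -1.   ] xang 12.2 F [ 0.8 -0.6 -4.5] M [ 0.24  0.16 -0.03] op 19.5 q [ 0.03  0.35  1.75 -0.    1.05  1.39]
```

View pics/st2.png

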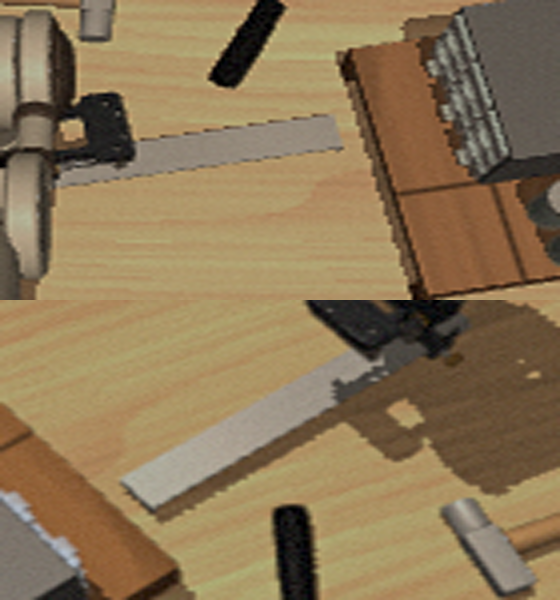

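```bash
python3 -m crank '[{"angular":[0,0,0],"offset":[-0.0015,0,0.0025],"fingers":0.01},{"angular":[0,0,0],"offset":[0,0.02,0],"fingers":0.01},{"angular":[0,0,0],"offset":[0,0.02,0],"fingers":0.01},{"angular":[0,0,0],"offset":[0,0.02,0],"fingers":0.01},{"angular":[0,0,0],"offset":[0,0.02,0],"fingers":0.01},{"angular":[0,0,0],"offset":[0,0.02,0],"fingers":0.01},{"angular":[0,0,0],"offset":[0,0.018,0],"fingers":0.01},{"angular":[0,0,0],"offset":[0,0.01,0],"fingers":0.01},{"angular":[0,0,0],"offset":[0,0,0],"fingers":0.01},{"angular":[0,0,0],"offset":[0,0,0],"fingers":0.01}]'; python3 -c "
from h import *
st()"
```

```text
time_s: 12.45
tool_pos: [576.2, 13.0, 33.6]
ee_rot: [3.124, 0.333, -0.004]
wrist_force: [0.4, -0.4, -5.7]
opening: 19.5
t12.45 tcp [576.2  13.   33.6] zdir [-0.002 -0.    -1.   ] xang 12.2 F [ 0.4 -0.4 -5.7] M [ 0.32  0.23 -0.01] op 19.5 q [-0.19  0.37  1.73 -0.    1.05  1.17]
```

```bash
python3 -m crank '[{"angular":[0,0,0],"offset":[0,0.006,0],"fingers":0.01},{"angular":[0,0,0],"offset":[0,0.006,0],"fingers":0.01},{"angular":[0,0,0],"offset":[0,0.003,0],"fingers":0.01},{"angular":[0,0,0],"offset":[0,0,0],"fingers":0.01}]'; python3 -m crank '[{"angular":[0,0,0],"offset":[0,0.002,0],"fingers":0.01},{"angular":[0,0,0],"offset":[0,0,0],"fingers":0.01}]'; python3 -m crank '[{"angular":[0,0,0],"offset":[0,0.002,0],"fingers":0.01},{"angular":[0,0,0],"offset":[0,0,0],"fingers":0.01}]'; python3 -c "
from h import *
st()"
```

```text
time_s: 12.95
tool_pos: [579.7, -2.5, 33.7]
ee_rot: [3.123, 0.332, -0.003]
wrist_force: [0.8, 0.6, -5.6]
opening: 19.7
time_s: 13.2
tool_pos: [580.0, -4.2, 33.7]
ee_rot: [3.123, 0.332, -0.003]
wrist_force: [-1.3, 0.3, -5.2]
opening: 19.8
time_s: 13.45
tool_pos: [580.5, -6.2, 33.7]
ee_rot: [3.123, 0.332, -0.003]
wrist_force: [1.0, -0.2, -5.5]
opening: 19.6
t13.45 tcp [580.5  -6.2  33.7] zdir [-0.002 -0.001 -1.   ] xang 12.1 F [ 1.  -0.2 -5.5] M [ 0.31  0.21 -0.06] op 19.6 q [-0.22  0.38  1.71 -0.    1.05  1.14]
```

```bash
for i in 1; do :; done; python3 -m crank '[{"angular":[0,0,0],"offset":[0,0.0015,0],"fingers":0.01},{"angular":[0,0,0],"offset":[0,0,0],"fingers":0.01}]' | grep -E "tool_pos|force"; python3 -m crank '[{"angular":[0,0,0],"offset":[0,0.0015,0],"fingers":0.01},{"angular":[0,0,0],"offset":[0,0,0],"fingers":0.01}]'| grep -E "tool_pos|force"
```

```text
tool_pos: [580.8, -7.7, 33.7]
wrist_force: [-1.1, -0.5, -4.8]
tool_pos: [580.8, -8.3, 33.6]
wrist_force: [-1.1, 3.1, -4.1]
```

```bash
python3 -m crank '[{"angular":[0,0,0],"offset":[0,0.001,0],"fingers":0.01},{"angular":[0,0,0],"offset":[0,0,0],"fingers":0.01}]' | grep -E "tool_pos|force"
```

```text
tool_pos: [580.7, -8.3, 33.7]
wrist_force: [-2.6, 7.9, -3.5]
```

Rail felt (about 8 N). Backing off a little and lowering the lip.

```bash
python3 -m crank '[{"angular":[0,0,0],"offset":[0,-0.0022,0],"fingers":0.01},{"angular":[0,0,0],"offset":[0,0,0],"fingers":0.01}]' | grep -E "tool_pos|force"; python3 -m crank '[{"angular":[0,0,0],"offset":[0,0,0.003],"fingers":0.01},{"angular":[0,0,0],"offset":[0,0,0.002],"fingers":0.01},{"angular":[0,0,0],"offset":[0,0,0],"fingers":0.01}]' | grep -E "tool_pos|force"
```

```text
tool_pos: [581.0, -8.2, 33.8]
wrist_force: [0.4, 0.6, -5.0]
tool_pos: [580.6, -8.0, 28.3]
wrist_force: [-0.0, 0.0, -5.6]
```

```bash
python3 -m crank '[{"angular":[0,0,0],"offset":[0,0,0.0015],"fingers":0.01},{"angular":[0,0,0],"offset":[0,0,0],"fingers":0.01}]' | grep -E "tool_pos|force"; python3 -m crank '[{"angular":[0,0,0],"offset":[0,0,0.001],"fingers":0.01},{"angular":[0,0,0],"offset":[0,0,0],"fingers":0.01}]' | grep -E "tool_pos|force"; python3 -m crank '[{"angular":[0,0,0],"offset":[0,0,0.001],"fingers":0.01},{"angular":[0,0,0],"offset":[0,0,0],"fingers":0.01}]' | grep -E "tool_pos|force"
```

```text
tool_pos: [580.7, -7.9, 27.1]
wrist_force: [-0.5, 0.3, -5.1]
tool_pos: [580.8, -7.9, 26.2]
wrist_force: [-0.1, -0.2, -5.4]
tool_pos: [580.7, -7.8, 25.1]
wrist_force: [-0.2, 0.2, -5.4]
```

```bash
python3 -m crank '[{"angular":[0,0,0],"offset":[0,0,0.0007],"fingers":0.01},{"angular":[0,0,0],"offset":[0,0,0],"fingers":0.01}]' | grep -E "tool_pos|force"; python3 -m crank '[{"angular":[0,0,0],"offset":[0,0,0.0007],"fingers":0.01},{"angular":[0,0,0],"offset":[0,0,0],"fingers":0.01}]' | grep -E "tool_pos|force";python3 -c "
from h import *
st()"
```

```text
tool_pos: [580.8, -7.9, 24.5]
wrist_force: [-0.1, 0.8, -5.0]
tool_pos: [580.9, -7.9, 24.5]
wrist_force: [-3.6, 1.0, 2.2]
t16.07 tcp [580.9  -7.9  24.5] zdir [-0.002 -0.001 -1.   ] xang 12.2 F [-3.6  1.   2.2] M [ 0.37  0.89 -0.02] op 19.8 q [-0.22  0.39  1.72 -0.    1.03  1.14]
```

```bash
python3 -m crank '[{"angular":[0,0,0],"offset":[0,0,-0.0003],"fingers":0.01},{"angular":[0,0,0],"offset":[0,-0.004,0],"fingers":0.01},{"angular":[0,0,0],"offset":[0,-0.006,0],"fingers":0.01},{"angular":[0,0,0],"offset":[0,-0.008,0],"fingers":0.01},{"angular":[0,0,0],"offset":[0,-0.008,0],"fingers":0.01},{"angular":[0,0,0],"offset":[0,-0.008,0],"fingers":0.01}]' | grep -E "tool_pos|force"; python3 -m crank '[{"angular":[0,0,0],"offset":[0,-0.008,0],"fingers":0.01},{"angular":[0,0,0],"offset":[0,-0.008,0],"fingers":0.01},{"angular":[0,0,0],"offset":[0,-0.008,0],"fingers":0.01}]' | grep -E "tool_pos|force"
```

```text
tool_pos: [574.0, 25.8, 24.5]
wrist_force: [0.2, -3.1, 1.0]
tool_pos: [568.9, 49.2, 24.5]
wrist_force: [0.7, -3.8, 2.8]
```

```bash
python3 -m crank '[{"angular":[0,0,0],"offset":[0,-0.009,-0.0001],"fingers":0.01},{"angular":[0,0,0],"offset":[0,-0.009,0],"fingers":0.01},{"angular":[0,0,0],"offset":[0,-0.009,0],"fingers":0.01},{"angular":[0,0,0],"offset":[0,-0.009,0],"fingers":0.01},{"angular":[0,0,0],"offset":[0,-0.009,0],"fingers":0.01}]' | grep -E "tool_pos|force"; python3 -m crank '[{"angular":[0,0,0],"offset":[0,-0.009,0],"fingers":0.01},{"angular":[0,0,0],"offset":[0,-0.009,0],"fingers":0.01},{"angular":[0,0,0],"offset":[0,-0.009,0],"fingers":0.01},{"angular":[0,0,0],"offset":[0,-0.009,0],"fingers":0.01}]' | grep -E "tool_pos|force"; python3 -c "
from h import *
f=grab_frame('top');cv2.imwrite('pics/t3.png',f);g=grab_frame('scene');cv2.imwrite('pics/s3.png',g)
cv2.imwrite('pics/st3.png',np.vstack([cv2.resize(f[120:220,210:350],None,fx=4,fy=3,interpolation=2),cv2.resize(g[170:270,200:340],None,fx=4,fy=3,interpolation=2)]))"
```

```text
tool_pos: [559.3, 93.3, 24.5]
wrist_force: [1.2, -4.3, 4.5]
tool_pos: [551.7, 128.5, 24.4]
wrist_force: [1.3, -4.9, 4.8]
```

View pics/st3.png

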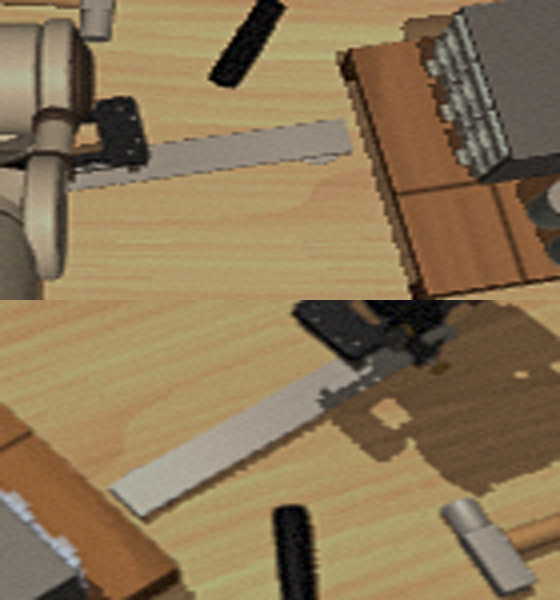

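```bash
python3 -m crank '[{"angular":[0,0,0],"offset":[0,-0.008,-0.0003],"fingers":0.01},{"angular":[0,0,0],"offset":[0,-0.009,0],"fingers":0.01},{"angular":[0,0,0],"offset":[0,-0.009,0],"fingers":0.01},{"angular":[0,0,0],"offset":[0,-0.009,0],"fingers":0.01},{"angular":[0,0,0],"offset":[0,-0.009,0],"fingers":0.01},{"angular":[0,0,0],"offset":[0,-0.009,0],"fingers":0.01},{"angular":[0,0,0],"offset":[0,-0.004,0],"fingers":0.01},{"angular":[0,0,0],"offset":[0,0,0],"fingers":0.01}]' | grep -E "tool_pos|force"; python3 -c "
from h import *
st()
f=grab_frame('top');cv2.imwrite('pics/t4.png',f)
cv2.imwrite('pics/st4.png',cv2.resize(f[100:240,180:370],None,fx=4,fy=4,interpolation=2))"
```

```text
tool_pos: [539.3, 184.8, 24.5]
wrist_force: [-0.3, -1.0, 4.7]
t19.43 tcp [539.3 184.8  24.5] zdir [-0.002  0.    -1.   ] xang 12.2 F [-0.3 -1.   4.7] M [-0.23 -0.05 -0.06] op 19.9 q [0.12 0.37 1.75 0.   1.03 1.48]
```

View pics/st4.png

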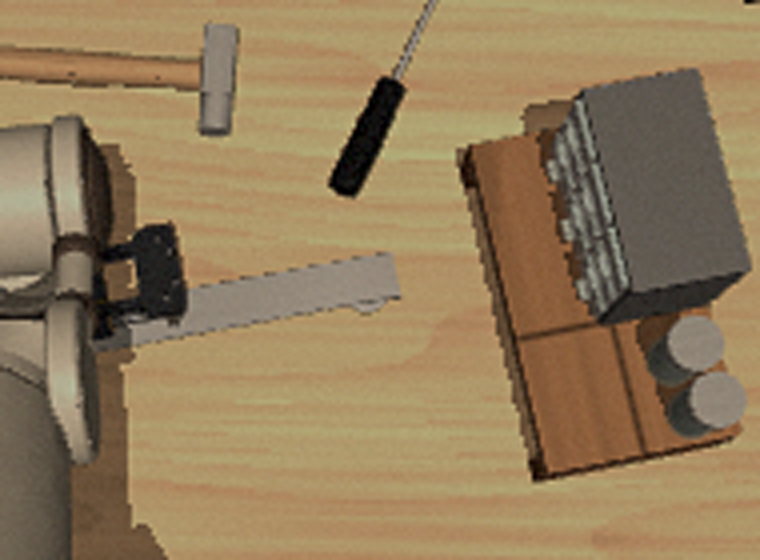

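```bash
python3 -m crank '[{"angular":[0,0,0],"offset":[0,0,-0.004],"fingers":0.01},{"angular":[0,0,0],"offset":[0,0,-0.013],"fingers":0.01},{"angular":[0,0,0],"offset":[0,0,-0.018],"fingers":0.01},{"angular":[0,0,0],"offset":[-0.01,0,0],"fingers":0.01},{"angular":[0,0,0],"offset":[-0.02,0,0],"fingers":0.01},{"angular":[0,0,0],"offset":[-0.025,0,0],"fingers":0.01},{"angular":[0,0,0],"offset":[-0.025,0,0],"fingers":0.01},{"angular":[0,0,0],"offset":[-0.02,0,0],"fingers":0.01},{"angular":[0,0,0],"offset":[-0.01,0,0],"fingers":0.01},{"angular":[0,0,0],"offset":[0,0,0.015],"fingers":0.01},{"angular":[0,0,0],"offset":[0,0,0.012],"fingers":0.01},{"angular":[0,0,0],"offset":[0,0,0],"fingers":0.01},{"angular":[0,0,0],"offset":[0,0,0],"fingers":0.01}]' | grep -E "tool_pos|force"; python3 -c "
from h import *
f=grab_frame('top');cv2.imwrite('pics/t5.png',f)
cv2.imwrite('pics/st5.png',cv2.resize(f[100:240,180:370],None,fx=4,fy=4,interpolation=2))"
```

```text
tool_pos: [432.4, 160.6, 32.6]
wrist_force: [0.0, -0.1, -5.5]
```

View pics/st5.png

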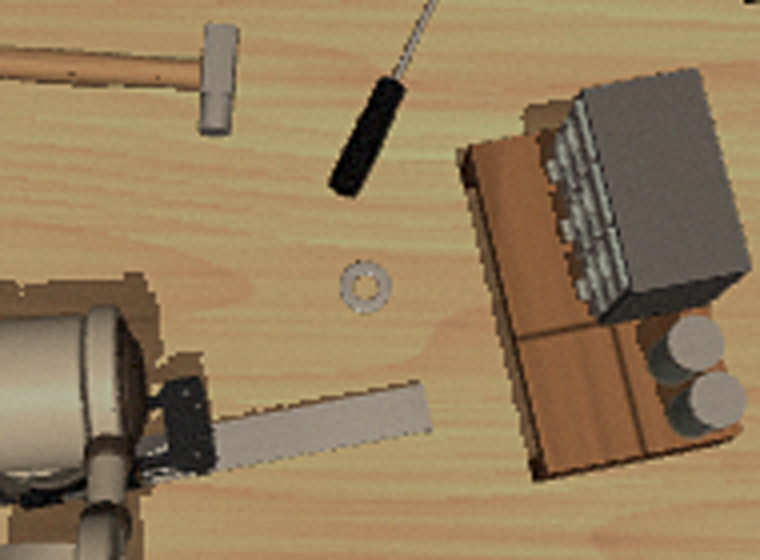

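The washer lies free at (365,287) in the crop. Setting the bar down and releasing it.

```bash
python3 -m crank '[{"angular":[0,0,0],"offset":[0,0,0.005],"fingers":0.01},{"angular":[0,0,0],"offset":[0,0,0.0025],"fingers":0.01},{"angular":[0,0,0],"offset":[0,0,0.0006],"fingers":0.01},{"angular":[0,0,0],"offset":[0,0,0],"fingers":0.01}]' | grep -E "tool_pos|force"; python3 -c "
from h import *
m=camera_model('top');c=lambda u,v,z: ray(m,180+u/4-.4,100+v/4-.4,z)
print(c(365.5,287,5)); f=cv2.imread('pics/t5.png')"
```

```text
tool_pos: [432.1, 160.6, 24.6]
wrist_force: [0.1, 0.5, -5.6]
[585.07314653 -43.54431205   5.        ]
```

```bash
python3 -m crank '[{"angular":[0,0,0],"offset":[0,0,0.0005],"fingers":0.01},{"angular":[0,0,0],"offset":[0,0,0],"fingers":0.01}]' | grep -E "tool_pos|force"; python3 -m crank '[{"angular":[0,0,0],"offset":[0,0,0],"fingers":0.022},{"angular":[0,0,0],"offset":[0,0,0],"fingers":0.026},{"angular":[0,0,0],"offset":[0,0,0],"fingers":0.035},{"angular":[0,0,0],"offset":[0,0,0],"fingers":0.05},{"angular":[0,0,0],"offset":[0,0,0],"fingers":0.05}]' | grep -E "tool_pos|force|open"
```

```text
tool_pos: [432.2, 160.6, 24.5]
wrist_force: [-1.4, -0.4, -0.1]
tool_pos: [432.1, 160.6, 24.1]
wrist_force: [0.6, -0.2, -1.1]
opening: 49.8
```

```bash
python3 -m crank '[{"angular":[0,0,0],"offset":[0,0,-0.015],"fingers":0.05},{"angular":[0,0,0],"offset":[0,0,-0.035],"fingers":0.06},{"angular":[0,0,0],"offset":[0,0,-0.04],"fingers":0.07},{"angular":[0,0,0],"offset":[0,0,-0.04],"fingers":0.07},{"angular":[0,0,0],"offset":[0,0,0],"fingers":0.07}]' | grep -E "tool_pos|force|open"; python3 -c "
from h import *
st()
plan(target([584,-43,130],[0,0,-1],d2(12.2)),7)"
```

```text
tool_pos: [435.2, 161.0, 158.6]
wrist_force: [0.1, -0.6, 0.7]
opening: 69.8
t23.15 tcp [435.2 161.  158.6] zdir [ 0.007  0.    -1.   ] xang 12.2 F [ 0.1 -0.6  0.7] M [0.02 0.11 0.04] op 69.8 q [ 0.09 -0.09  1.97 -0.    1.26  1.45]
n 7 angular [ 0.0002 -0.001  -0.0001] offset m [0.01462 0.03297 0.00418]
```

```bash
python3 -m crank '[{"angular":[0,-0.001,0],"offset":[0.0146,0.033,0.0042],"fingers":0.07},{"angular":[0,-0.001,0],"offset":[0.0146,0.033,0.0042],"fingers":0.07},{"angular":[0,-0.001,0],"offset":[0.0146,0.033,0.0042],"fingers":0.07},{"angular":[0,-0.001,0],"offset":[0.0146,0.033,0.0042],"fingers":0.07},{"angular":[0,-0.001,0],"offset":[0.0146,0.033,0.0042],"fingers":0.07},{"angular":[0,-0.001,0],"offset":[0.0146,0.033,0.0042],"fingers":0.07},{"angular":[0,-0.001,0],"offset":[0.0146,0.033,0.0042],"fingers":0.07},{"angular":[0,0,0],"offset":[0,0,0],"fingers":0.07},{"angular":[0,0,0],"offset":[0,0,0],"fingers":0.07}]' | grep -E "tool_pos|force|open"; python3 -c "
from h import *
st()
m=camera_model('wrist');f=grab_frame('wrist');cv2.imwrite('pics/w3.png',f);np.savez('w3.npz',**m)
cv2.imwrite('pics/w3c.png',cv2.resize(f,None,fx=1.5,fy=1.5))"
```

```text
tool_pos: [579.7, -42.9, 123.5]
wrist_force: [-0.2, 0.0, -0.4]
opening: 70.1
t24.27 tcp [579.7 -42.9 123.5] zdir [-0.011 -0.001 -1.   ] xang 12.2 F [-0.2  0.  -0.4] M [-0.01  0.15  0.01] op 70.1 q [-0.28  0.27  1.66 -0.    1.23  1.08]
```

View pics/w3c.png

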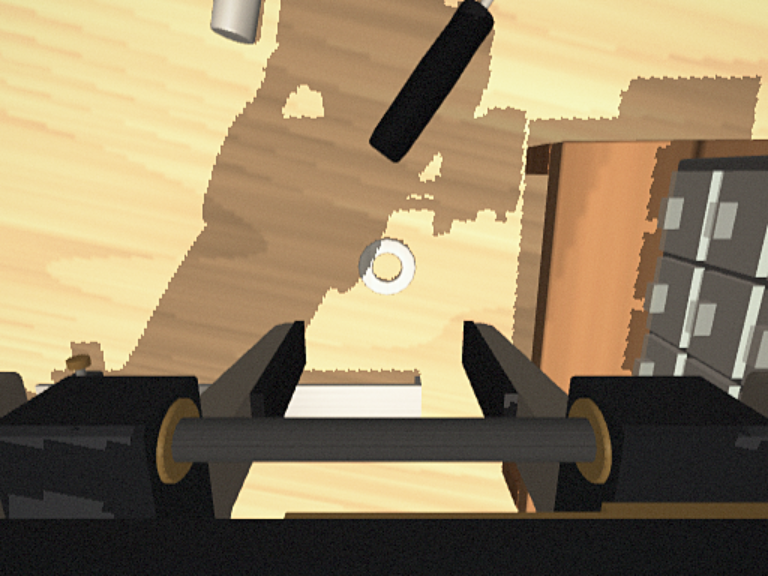

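The wrist view shows the washer at (387,266), in front of the shelf and clear of the bar and the screwdriver.

```bash
python3 -c "
from h import *
m=dict(np.load('w3.npz'))
w=ray(m,387/1.5-.3,266.5/1.5-.3,5);print(w)
w=np.array([(w[0]+585)/2 if 0 else w[0],w[1],30])
plan(target(w,[0,0,-1],d2(12.2)),1)"
```

```text
[586.09202293 -43.74128305   5.        ]
n 1 angular [-0.0005  0.0102 -0.0003] offset m [0.00691 0.00239 0.09373]
```

```bash
python3 -m crank '[{"angular":[0,0.010,0],"offset":[0.006,0.0023,0.04],"fingers":0.07},{"angular":[0,0,0],"offset":[0,0,0.035],"fingers":0.07},{"angular":[0,0,0],"offset":[0,0,0.025],"fingers":0.07},{"angular":[0,0,0],"offset":[0,0,0.008],"fingers":0.07},{"angular":[0,0,0],"offset":[0,0,0],"fingers":0.07},{"angular":[0,0,0],"offset":[0,0,0],"fingers":0.07}]' | grep -E "tool_pos|force|open"; python3 -c "
from h import *
st()"
```

```text
tool_pos: [587.8, -44.8, 17.7]
wrist_force: [0.1, 0.1, 0.4]
opening: 70.0
t25.07 tcp [587.8 -44.8  17.7] zdir [ 0.003 -0.001 -1.   ] xang 12.2 F [0.1 0.1 0.4] M [-0.04  0.12  0.03] op 70.0 q [-0.28  0.42  1.7   0.    1.02  1.08]
```

```bash
python3 -m crank '[{"angular":[0,0,0],"offset":[-0.0015,-0.0007,0.01],"fingers":0.07},{"angular":[0,0,0],"offset":[0,0,0.005],"fingers":0.07},{"angular":[0,0,0],"offset":[0,0,0],"fingers":0.07},{"angular":[0,0,0],"offset":[0,0,0],"fingers":0.055}]' | grep -E "tool_pos|force|open"; python3 -c "
from h import *
st()"
```

```text
tool_pos: [585.0, -44.4, 1.1]
wrist_force: [0.0, 0.7, 0.7]
opening: 62.1
t25.57 tcp [585.  -44.4   1.1] zdir [ 0.001 -0.    -1.   ] xang 12.1 F [0.  0.7 0.7] M [-0.05  0.11  0.01] op 62.1 q [-0.28  0.44  1.71  0.    0.99  1.08]
```

Good, tips just above the bench. Closing.

```bash
python3 -m crank '[{"angular":[0,0,0],"offset":[0,0,0],"fingers":0.045},{"angular":[0,0,0],"offset":[0,0,0],"fingers":0.04},{"angular":[0,0,0],"offset":[0,0,0],"fingers":0.035},{"angular":[0,0,0],"offset":[0,0,0],"fingers":0.035},{"angular":[0,0,0],"offset":[0,0,0],"fingers":0.035},{"angular":[0,0,0],"offset":[0,0,-0.005],"fingers":0.035},{"angular":[0,0,0],"offset":[0,0,-0.03],"fingers":0.035},{"angular":[0,0,0],"offset":[0,0,-0.045],"fingers":0.035},{"angular":[0,0,0],"offset":[0,0,-0.045],"fingers":0.035},{"angular":[0,0,0],"offset":[0,0,0],"fingers":0.035}]' 25| grep -E "tool_pos|force|open"; python3 -c "
from h import *
st()
f=grab_frame('wrist');cv2.imwrite('pics/w4.png',f)
np.set_printoptions(precision=1,suppress=True)
plan(target([458,341,130],[0,0,-1],d2(96.5)),16)
m=camera_model('top');c=lambda u,v,z: ray(m,90+u/2.8-.3,110+v/2.8-.3,z)
print('bolts',c(112,267,12),c(187,264,12))
t=[c(88,210,30),c(207,200,30),c(213,338,30),c(92,346,30)];print(np.mean(t,0))
"
```

```text
tool_pos: [588.2, -45.2, 131.3]
wrist_force: [0.3, -0.1, -1.0]
opening: 40.0
t26.82 tcp [588.2 -45.2 131.3] zdir [ 0.01  -0.003 -1.   ] xang 12.2 F [ 0.3 -0.1 -1. ] M [-0.    0.15 -0.05] op 40.0 q [-0.28  0.26  1.65  0.    1.22  1.08]
n 16 angular [ 0.  -0.  -0.1] offset m [ 0. -0. -0.]
bolts [466.9 388.2  12. ] [472.  306.9  12. ]
[459. 341.  30.]
```

View pics/w4.png

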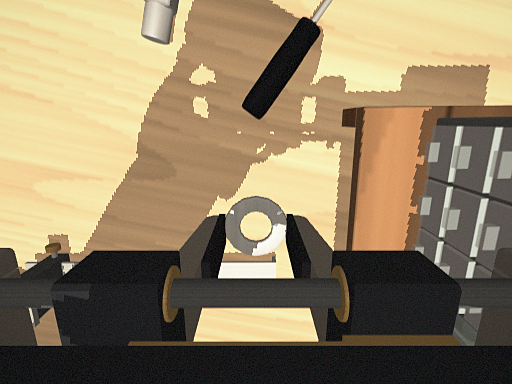

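The washer is held between the fingers at (254,225).

```bash
python3 -c "
from h import *
plan(target([458,330,170],[0,0,-1],d2(96.5)),16)
"
```

```text
n 16 angular [ 0.0003 -0.0001 -0.092 ] offset m [ 0.0147  -0.0228  -0.00262]
```

```bash
python3 -m crank '[{"angular":[0,0,-0.092],"offset":[0.0147,-0.0228,-0.0026],"fingers":0.035},{"angular":[0,0,-0.092],"offset":[0.0147,-0.0228,-0.0026],"fingers":0.035},{"angular":[0,0,-0.092],"offset":[0.0147,-0.0228,-0.0026],"fingers":0.035},{"angular":[0,0,-0.092],"offset":[0.0147,-0.0228,-0.0026],"fingers":0.035},{"angular":[0,0,-0.092],"offset":[0.0147,-0.0228,-0.0026],"fingers":0.035},{"angular":[0,0,-0.092],"offset":[0.0147,-0.0228,-0.0026],"fingers":0.035},{"angular":[0,0,-0.092],"offset":[0.0147,-0.0228,-0.0026],"fingers":0.035},{"angular":[0,0,-0.092],"offset":[0.0147,-0.0228,-0.0026],"fingers":0.035},{"angular":[0,0,-0.092],"offset":[0.0147,-0.0228,-0.0026],"fingers":0.035},{"angular":[0,0,-0.092],"offset":[0.0147,-0.0228,-0.0026],"fingers":0.035},{"angular":[0,0,-0.092],"offset":[0.0147,-0.0228,-0.0026],"fingers":0.035},{"angular":[0,0,-0.092],"offset":[0.0147,-0.0228,-0.0026],"fingers":0.035},{"angular":[0,0,-0.092],"offset":[0.0147,-0.0228,-0.0026],"fingers":0.035},{"angular":[0,0,-0.092],"offset":[0.0147,-0.0228,-0.0026],"fingers":0.035},{"angular":[0,0,-0.092],"offset":[0.0147,-0.0228,-0.0026],"fingers":0.035},{"angular":[0,0,-0.092],"offset":[0.0147,-0.0228,-0.0026],"fingers":0.035},{"angular":[0,0,0],"offset":[0,0,0],"fingers":0.035},{"angular":[0,0,0],"offset":[0,0,0],"fingers":0.035}]'| grep -E "tool_pos|force|open"; python3 -c "
from h import *
st()
m=camera_model('wrist');f=grab_frame('wrist');cv2.imwrite('pics/w5.png',f);np.savez('w5.npz',**m)
cv2.imwrite('pics/w5c.png',cv2.resize(f,None,fx=1.5,fy=1.5))"
```

```text
tool_pos: [456.8, 329.8, 166.5]
wrist_force: [0.6, 0.4, -0.0]
opening: 40.3
t29.12 tcp [456.8 329.8 166.5] zdir [-0.    -0.001 -1.   ] xang 96.4 F [ 0.6  0.4 -0. ] M [-0.04  0.08  0.03] op 40.3 q [ 0.41  0.17  1.68 -0.    1.29  0.3 ]
```

View pics/w5c.png

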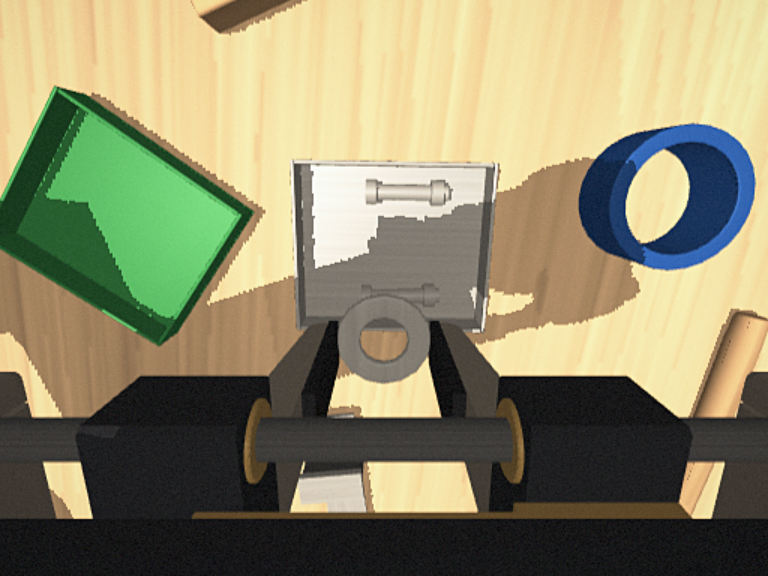

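Two tray candidates: green (130,220), the look-alike with no bolts, and grey steel (395,245), which holds the two bolts (408,191) and (400,294). The grey one fits the description, and this enlarged view confirms it.

```bash
python3 -c "
from h import *
m=dict(np.load('w5.npz'));np.set_printoptions(precision=1,suppress=True)
c=lambda u,v,z: ray(m,u/1.5-.3,v/1.5-.3,z)
r=[c(293,160,30),c(497,164,30),c(485,330,30),c(297,329,30)]
print('rim',np.array(r),np.mean(r,0))
b1,b2=c(408,191,12),c(400,293,12);print('bolts',b1,b2,(b1+b2)/2)
print('held washer',c(384,340,166))
d=r[1]-r[0];print(np.degrees(np.arctan2(d[1],d[0])))
plan(target([459,342,60],[0,0,-1],d2(96.0)),1)
"
```

```text
rim [[381.8 404.3  30. ]
 [526.9 417.8  30. ]
 [540.3 292.2  30. ]
 [392.1 276.3  30. ]] [460.3 347.6  30. ]
bolts [467.1 391.5  12. ] [470.9 309.9  12. ] [469.  350.7  12. ]
held washer [455.6 330.5 166. ]
5.337496304906509
n 1 angular [-0.  0.  0.] offset m [0.  0.  0.1]
```

```bash
python3 -m crank '[{"angular":[0,0,0],"offset":[0.0157,0.005,0.03],"fingers":0.035},{"angular":[0,0,0],"offset":[0,0,0.04],"fingers":0.035},{"angular":[0,0,0],"offset":[0,0,0.035],"fingers":0.035},{"angular":[0,0,0],"offset":[0,0,0.025],"fingers":0.035},{"angular":[0,0,0],"offset":[0,0,0.015],"fingers":0.035},{"angular":[0,0,0],"offset":[0,0,0],"fingers":0.035},{"angular":[0,0,0],"offset":[0,0,0],"fingers":0.035}]'| grep -E "tool_pos|force|open"; python3 -c "
from h import *
st()"
```

```text
tool_pos: [461.3, 346.9, 23.7]
wrist_force: [-0.0, -0.6, -0.1]
opening: 40.1
t30.05 tcp [461.3 346.9  23.7] zdir [ 0.003  0.001 -1.   ] xang 96.5 F [-0.  -0.6 -0.1] M [-0.13  0.09  0.01] op 40.1 q [ 0.44  0.38  1.73 -0.    1.02  0.32]
```

```bash
python3 -m crank '[{"angular":[0,0,0],"offset":[0,0,0.012],"fingers":0.035},{"angular":[0,0,0],"offset":[0,0,0.005],"fingers":0.035},{"angular":[0,0,0],"offset":[0,0,0],"fingers":0.035},{"angular":[0,0,0],"offset":[0,0,0],"fingers":0.035}]'| grep -E "tool_pos|force|open"; python3 -m crank '[{"angular":[0,0,0],"offset":[0,0,0.001],"fingers":0.035},{"angular":[0,0,0],"offset":[0,0,0],"fingers":0.035}]'| grep -E "tool_pos|force|open"
```

```text
tool_pos: [460.3, 346.6, 5.7]
wrist_force: [-0.5, -0.1, -0.6]
opening: 39.8
tool_pos: [460.3, 346.6, 4.7]
wrist_force: [0.6, -0.3, -0.9]
opening: 40.3
```

```bash
python3 -m crank '[{"angular":[0,0,0],"offset":[0,0,0],"fingers":0.042},{"angular":[0,0,0],"offset":[0,0,0],"fingers":0.045},{"angular":[0,0,0],"offset":[0,0,0],"fingers":0.052},{"angular":[0,0,0],"offset":[0,0,0],"fingers":0.056},{"angular":[0,0,0],"offset":[0,0,0],"fingers":0.056},{"angular":[0,0,0],"offset":[0,0,-0.01],"fingers":0.056},{"angular":[0,0,0],"offset":[0,0,-0.035],"fingers":0.056},{"angular":[0,0,0],"offset":[0,0,-0.05],"fingers":0.056},{"angular":[0,0,0],"offset":[0,0,-0.05],"fingers":0.056},{"angular":[0,0,0],"offset":[-0.04,0,-0.04],"fingers":0.056},{"angular":[0,0,0],"offset":[-0.05,0,0],"fingers":0.056},{"angular":[0,0,0],"offset":[0,0,0],"fingers":0.056}]'| grep -E "tool_pos|force|open"; python3 -c "
from h import *
st()
f=grab_frame('wrist');cv2.imwrite('pics/w6.png',f)
f=grab_frame('top');cv2.imwrite('pics/t6.png',f);g=grab_frame('scene');cv2.imwrite('pics/s6.png',g)"
```

```text
tool_pos: [471.0, 255.0, 191.0]
wrist_force: [0.0, 0.0, -0.2]
opening: 56.0
t32.30 tcp [471. 255. 191.] zdir [ 0.003 -0.    -1.   ] xang 96.3 F [ 0.   0.  -0.2] M [-0.02  0.06 -0.01] op 56.0 q [ 0.27  0.07  1.74 -0.    1.33  0.16]
```

View pics/w6.png

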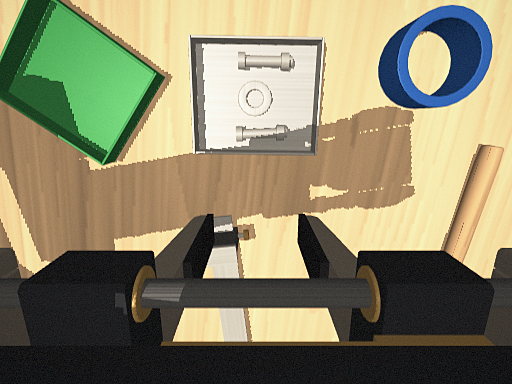

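View pics/s6.png

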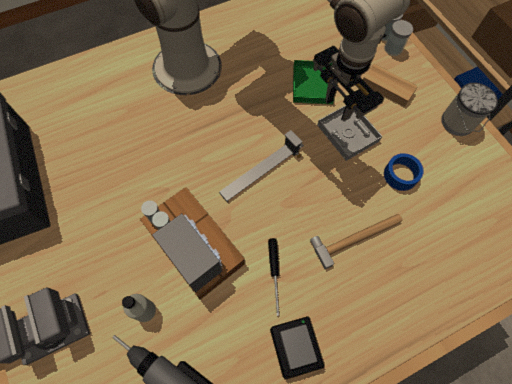

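View pics/t6.png

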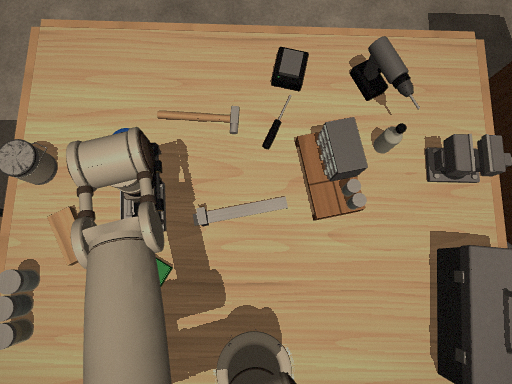

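The wrist view shows the washer lying flat in the steel tray (255,98) between its two bolts. The scene view shows the bar lying in front of the shelf (262,170), and the tray, tape, hammer, screwdriver and shelf at the same pixels as at the start.

```bash
python3 -c "
from h import *
print(close_job())"
```

```text
the job is handed in; nothing more can be done
None
```

The washer is in the steel tray with the bolts, and the pull bar is lying on the bench in front of the shelf. I handed the job in at about 32 s of the 72 s allowed.

- **Fishing:** I gripped the bar by its heel and slid the lip in over the washer until it touched the back rail. I then let the lip down and drew the washer about 100 mm clear of the shelf. The highest readings were about 8 N on the rail and about 10 N on the bench once the bar's weight is taken off. These were taken at the end of each step, so a brief peak in between could have gone unseen.
- **Last checks:** The final wrist view shows the washer flat between the two bolts. By eye, the tray and the other things are where they were in the first pictures. The gripper was open and touching nothing.
- **Disagreements:** The top and scene cameras differed by up to about 10 mm on the plank's corners. I went by the wrist view and the rail contact instead. The rail came about 4 mm earlier than I had worked out.
- **Grip width:** The gripper read 40 mm on the 42 mm washer, but it held the washer securely.

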